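# Snap shut the cover of the fitted enclosure

## Robot

A 7-joint arm with a two-finger parallel gripper is mounted at the origin on the work surface. World frame = base frame: x ahead of the robot, y to its left, z up, the work surface at z = 0. Lengths are in m, angles in rad, forces in N, time in s.
With the tool pointing down it reaches from about 0.425 to 0.825 m from the base axis. Payload 3.6 kg.
Tool frame: the origin (TCP) lies midway between the tips of the shut fingers; the grasp point (between the pads) lies behind it (robot.pinch_z is the z of the grasp point in the tool frame, in m); z points along the fingers, y is the line along which they close (so a half turn about z gives the same grasp; the last joint's range is limited). The gripper opens to 85 mm and grips with 20 to 120 N. Pads are 22 mm wide; open, the fingers measure 114 mm over their backs; the gripper's body (76 mm by 85 mm) begins 54 mm behind the grasp point. The pads swing forward as they close: fully open they stand 13 mm farther back than shut.
Start: joints at [-1.282, 0.615, -0.013, 1.423, 0.008, 1.103, -0.04], TCP at [0.202, 0.618, 0.231] pointing down, gripper open.
Joint ranges: [-3.12, 3.12], [-0.3, 2.06], [-1.34, 1.32], [0.26, 2.42], [-1.36, 4.5], [0.01, 1.98], [-2.84, 2.84]. Speed limits (rad/s): [2.79, 2.79, 3.14, 3.14, 3.14, 3.14, 3.14].

## Interface

Orientations are given as a unit quaternion [w, x, y, z].
In Python, from plant import robot, state, cams, order gives the robot as it stands. Calls block until the motion is done:
- robot.reach(position, orientation): joint-space move of the TCP to a pose.
- robot.servo_line(position, rotation=None, v=0.15): straight line of the TCP; rotation=None keeps the orientation; v is the mean speed in m/s.
- robot.goto_joints(angles): joint-space move.
- robot.let_go() and robot.close_gripper(): open the fingers fully, or close them until they stop; the grip force is fixed at half the most.
- robot.wait(seconds).
- robot.ik(position, orientation): joint angles nearest the present ones, or None.
- state(): the state.
- cams.camera(name): name is "side" or "top" or "wrist"; returns the picture (480x640x3 uint8, red, green, blue); there is no depth.
- cams.camera_model(name): a dict with "fov_y" (degrees; the focal length in pixels is half the picture's height over the tangent of half this angle, whatever the lens; pixels are square), "cx", "cy" (the principal point, pixels), "cam_to_world" (4x4, takes a point from camera to world coordinates). Camera axes: x right, y down, z forward; pixel columns grow to the right and rows downward; lengths in m; the calibration is good to about 2 mm. A picture is of the moment at which its call begins: read the wrist's pose just before it. camera_model takes no time and is no camera call; for the wrist camera it gives the pose at the moment of the call.
A pose or a line that the arm cannot do raises robot.MotionError and nothing moves.
- order.finish_job(): hands the job in; it is judged then, once.
The state is a dict: "time_s": time; "joint_pos": joint angles; "joint_velocities": joint speeds; "effort": joint torques, N m; "position": TCP position; "eef_rot": TCP orientation; "wrist_force": force on the tool from outside, world axes, zero at the start; "wrist_torque": the same for the moment, N m; "width": opening from 0.0 (shut) to 1.0 (fully open); "gripper_force": force on a finger pad.
Only numpy, scipy, OpenCV 4.12 (cv2) and the standard library are available. Lean on these libraries where they do the work, as an engineer would, in place of code of your own. Each camera call takes 0.05 s, during which the arm holds its last target. There are 200 camera calls.

## Task

Two equal small grey electrical enclosures stand open on the assembly bench. Close the cover of the one that has a row of relays fitted inside: swing it down and press its free edge until it snaps past its catch and stays fully shut. Leave the cover of the empty enclosure open, just as it stands.

Things in the scene. Friction and masses are not known exactly. Their poses are not given: they have to be found in the camera images.
- fitted_box: Enclosure to close: open grey box fixed to the bench, 160 (own x) by 90 (own y) by 80 mm high, walls 4 mm, a row of three relays (to 62 mm high) inside. Origin: centre of its underside; z up. The cover's hinge runs along own y at own (80, 0, 80.5) mm, on the side roughly facing the robot (own x within 0.9 rad of world -x). Catch: small sprung black roller in the middle of the -x wall.
- fitted_lid (a joint): Its cover's angle, rad: 0 shut, grows opening upwards; starts at 0.8 to 1.15, at most 1.5. Grey plate 160 x 90 x 8 mm, underside 0.5 mm above the rim when shut. Stiff hinge, stays where put (1 to 4 N at the free edge swings it down). At 0.07 its tab meets the catch; 9 to 15 N down near the free edge pushes it past; at about 0.03 it snaps and is held at 0.
- fitted_edge (a point): Middle of the free edge of that cover, on its outer face, 160 mm from the hinge and 8 mm outside the hinge plane; 88.5 mm above the bench when shut. Own x runs from the free edge to the hinge, z out of the outer face. A hasp tab 34 mm wide reaches 15 mm beyond it and 20 mm below the plate's underside.
- empty_edge (a point): The same point on the cover of the second, equal but empty enclosure, which stands 0.26 m or more to one side, also open at 0.8 to 1.15 rad; it must stay as it is.

How it is judged:
By the outcome, as a careful person would: the job done as asked, in the order asked, and still so for the second after the job is handed in, with the robot touching nothing.
It also fails if it takes over 29 s, if anything falls off the work surface, if the arm or the gripper's body presses on something with over 40 N, if the wrist force passes 120 N, or if a joint passes its speed limit or range.

## Working session

There is one attempt and no reset: what is moved stays moved. The work goes in short steps, each a Python script; the robot and the scene stay as the last script left them, time stands still between calls to the robot, and variables do not carry over. Pictures are saved under pics/ and viewed, at most 10 in all, crops included, and the job is handed in when it is done.

```bash
mkdir -p pics; python3 - <<'E'
from plant import robot,state,cams
import cv2
for n in("top","side"):
    cv2.imwrite(f"pics/{n}0.png",cams.camera(n)[:,:,::-1]); m=cams.camera_model(n); print(n,m["fov_y"],m["cx"],m["cy"],m["cam_to_world"])
s=state();print(s["time_s"],s["position"],s["eef_rot"],s["width"],robot.pinch_z)
E
```

```text
top 48.8880106869566 324.92434522171027 240.1194052791218 [[ 0.01419594 -0.99737896  0.07094853  0.47313616]
 [-0.99986537 -0.01474365 -0.00720214 -0.03816597]
 [ 0.00822931 -0.07083674 -0.99745398  1.14643452]
 [ 0.          0.          0.          1.        ]]
side 49.08834616556071 327.63393892213685 235.11420146581 [[-0.89496312 -0.31449616  0.31643826  0.24126665]
 [-0.44600076  0.61295933 -0.65219949  0.56606014]
 [ 0.01115045 -0.7248262  -0.68884152  0.75221391]
 [ 0.          0.          0.          1.        ]]
0.1 [0.20163695 0.61720014 0.2302263 ] [-1.74664945e-04  1.57202083e-01  9.87565743e-01 -1.17338151e-03] 1.0019223328887847 -0.0187
```

View pics/top0.png

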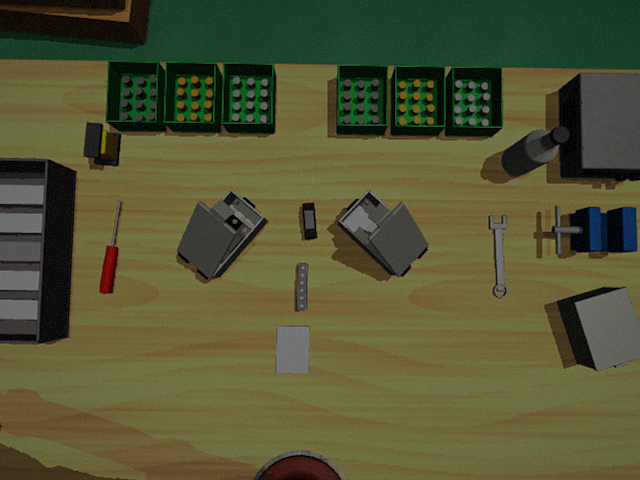

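View pics/side0.png

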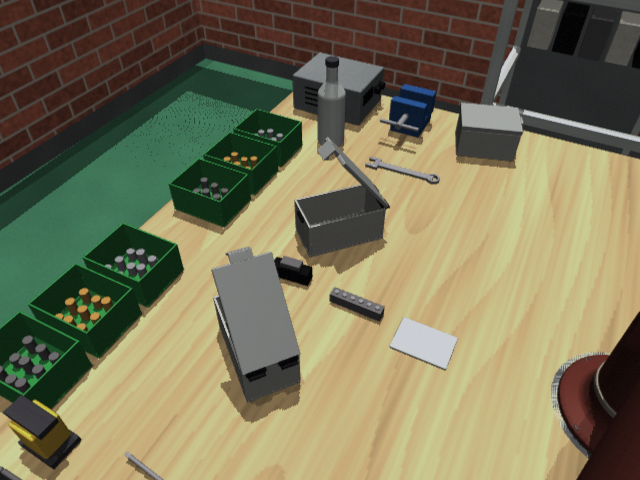

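```bash
python3 - <<'E'
import cv2,numpy as np
t=cv2.imread("pics/top0.png");s=cv2.imread("pics/side0.png")
a=cv2.resize(t[180:285,165:275],(400,380),interpolation=cv2.INTER_CUBIC);b=cv2.resize(t[180:285,330:440],(400,380),interpolation=cv2.INTER_CUBIC)
cv2.imwrite("pics/crop.png",np.clip(np.hstack([a,b])*1.4,0,255).astype(np.uint8))
E
```

```text
(no output)
```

View pics/crop.png

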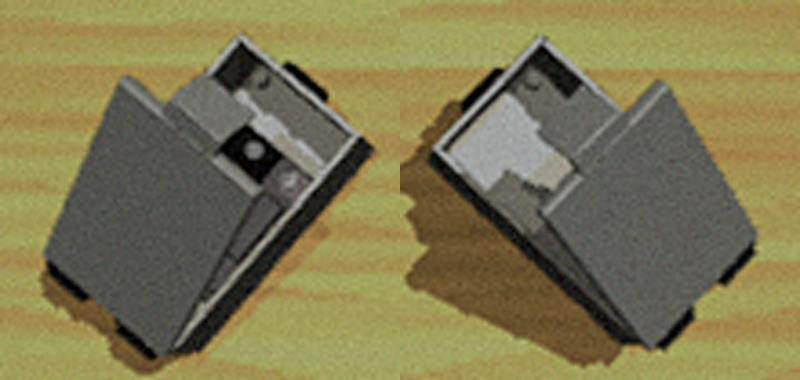

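```bash
cat >h.py <<'E'
import numpy as np
from scipy.spatial.transform import Rotation as R
from plant import robot,state,cams,order
def ray(n,px):
    m=cams.camera_model(n);T=np.array(m["cam_to_world"]);f=240/np.tan(np.radians(m["fov_y"]/2))
    d=T[:3,:3]@[(px[0]-m["cx"])/f,(px[1]-m["cy"])/f,1];return T[:3,3],d
def onz(n,px,z):
    o,d=ray(n,px);return o+d*(z-o[2])/d[2]
E
python3 - <<'E'
from h import *
c=lambda x,y:(165+x/400*110-.5,180+y/380*105-.5)
far=[onz("top",c(*p),.08) for p in((240,38),(372,148))]
near=[onz("top",c(*p),.088) for p in((45,258),(165,352))]
print(np.round(far,4),np.round(near,4))
fm=np.mean(far,0);nm=np.mean(near,0);u=(nm-fm)[:2];print("len",np.linalg.norm(u),"widths",np.linalg.norm(far[0]-far[1]),np.linalg.norm(near[0]-near[1]))
w=(far[1]-far[0])[:2]
print("yaw from length",np.arctan2(u[1],u[0]),"from far edge",np.arctan2(w[0],-w[1]), np.arctan2(-w[0],w[1]))
yaw=np.arctan2(-w[0],w[1]);
ux=u/np.linalg.norm(u)
for nm2,H in(("hinge from far",fm[:2]+ux*.16),("near",nm[:2])):
  print(nm2,H)
H=fm[:2]+ux*.16
# free edge: outer edge middle
for p in((125,78),(255,190)):
  o,d=ray("top",c(*p)); best=[]
  for a in np.arange(.7,1.3,.01):
    r=-.16*np.cos(a)+.008*np.sin(a);z=.0805+.16*np.sin(a)+.008*np.cos(a)
    P=o+d*(z-o[2])/d[2]; best.append((abs((P[:2]-H)@ux-r),a,P))
  b=min(best,key=lambda t:t[0]);print(b)
E
```

```text
[[0.6484 0.1478 0.08  ]
 [0.5874 0.0726 0.08  ]] [[0.5226 0.2503 0.088 ]
 [0.4717 0.1828 0.088 ]]
len 0.1608950652477328 widths 0.09686229516671722 0.08454589852225108
yaw from length 2.4193836439866723 from far edge -0.6821207625902327 2.4594718909995605
hinge from far [0.49783336 0.21595848]
near [0.49716175 0.21655015]
(np.float64(0.00037258300767434305), np.float64(0.81), array([0.60743336, 0.18280666, 0.20190194]))
(np.float64(0.000597791776983797), np.float64(0.8), array([0.5526081 , 0.11727827, 0.20085063]))
```

```bash
cat >>h.py <<'E'
H=np.array([.4975,.216]);yaw=2.425;ux=np.array([np.cos(yaw),np.sin(yaw)])
def pose(a,h,r=.146,k=.5,flip=0):
    p=np.r_[H+(-r*np.cos(a)+h*np.sin(a))*ux,.0805+r*np.sin(a)+h*np.cos(a)]
    b=k*a;z=-np.r_[np.sin(b)*ux,np.cos(b)];y=np.r_[-ux[1],ux[0],0]
    if flip%2: y=np.cross(z,y)
    if flip>1: y=-y
    q=R.from_matrix(np.c_[np.cross(y,z),y,z]).as_quat()
    return p,q[[3,0,1,2]]
E
python3 - <<'E'
from h import *
for f in range(4):
  for k in(0,.5,1):
    js=[robot.ik(*pose(a,h,k=k,flip=f)) for a,h in((.85,.07),(.85,.03),(.5,.008),(.25,.008),(.07,.008),(0,.006))]
    print(f,k,[None if j is None else np.round(j,2).tolist() for j in js][::5], [j is not None for j in js])
E
```

```text
0 0 [[-1.01, 0.71, 1.13, 1.7, -0.69, 1.2, -1.99], [-0.8, 1.02, 1.13, 1.69, -1.02, 1.14, -1.65]] [True, True, True, True, True, True]
0 0.5 [[-0.23, 0.47, -0.54, 1.84, 0.81, 1.0, 2.79], [-0.8, 1.02, 1.13, 1.69, -1.02, 1.14, -1.65]] [True, True, True, True, True, True]
0 1 [[-0.47, 0.55, -0.48, 1.98, 1.24, 1.22, 2.28], [-0.8, 1.02, 1.13, 1.69, -1.02, 1.14, -1.65]] [True, True, True, True, True, True]
1 0 [[-0.22, 0.48, -0.24, 1.67, 0.13, 1.0, 1.92], [-0.06, 0.74, -0.28, 1.66, 0.28, 0.78, 1.95]] [True, True, True, True, True, True]
1 0.5 [[-0.55, 0.43, -0.06, 1.85, 0.6, 0.85, 1.42], [-0.06, 0.74, -0.28, 1.66, 0.28, 0.78, 1.95]] [True, True, True, True, True, True]
1 1 [[-0.85, 0.51, 0.07, 1.99, 1.1, 0.95, 0.82], [-0.06, 0.74, -0.28, 1.66, 0.28, 0.78, 1.95]] [True, True, True, True, True, True]
2 0 [[-0.5, 0.48, 0.19, 1.68, -0.1, 0.99, 0.58], [-0.31, 0.73, 0.14, 1.67, -0.14, 0.75, 0.75]] [True, True, True, True, True, True]
2 0.5 [[-0.85, 0.45, 0.37, 1.86, 0.36, 0.76, 0.07], [-0.31, 0.73, 0.14, 1.67, -0.14, 0.75, 0.75]] [True, True, True, True, True, True]
2 1 [[-1.21, 0.58, 0.62, 2.0, 0.87, 0.7, -0.54], [-0.31, 0.73, 0.14, 1.67, -0.14, 0.75, 0.75]] [True, True, True, True, True, True]
3 0 [[-0.73, 0.52, 0.55, 1.69, -0.31, 1.02, -0.79], [-0.51, 0.78, 0.49, 1.68, -0.47, 0.81, -0.53]] [True, True, True, True, True, True]
3 0.5 [[-1.06, 0.5, 0.7, 1.86, 0.11, 0.71, -1.25], [-0.51, 0.78, 0.49, 1.68, -0.47, 0.81, -0.53]] [True, True, True, True, True, True]
3 1 [[-1.41, 0.71, 0.98, 2.01, 0.52, 0.52, -1.77], [-0.51, 0.78, 0.49, 1.68, -0.47, 0.81, -0.53]] [True, True, True, True, True, True]
```

```bash
python3 - <<'E'
from h import *
import cv2
robot.close_gripper(); robot.reach(*pose(.88,.08,flip=2)); print(state()["time_s"],state()["position"])
robot.servo_line(*pose(.88,.02,flip=2))
f0=np.array(state()["wrist_force"]);print("f0",f0)
for a in(.75,.6,.45,.3,.18,.11):
    robot.servo_line(*pose(a,.008,flip=2),v=.08); s=state();f=np.array(s["wrist_force"])
    print(a,round(s["time_s"],2),np.round(f,1),np.round(s["position"],4))
    if np.linalg.norm(f-f0)>25: print("STOP");break
for n in("top","side"): cv2.imwrite(f"pics/{n}1.png",cams.camera(n)[:,:,::-1])
t=[cv2.imread(f"pics/{n}1.png") for n in("top","side")]
cv2.imwrite("pics/c1.png",np.hstack([cv2.resize(t[0][150:300,150:300],(400,400)),cv2.resize(t[1][200:420,150:370],(400,400))]))
E
```

```text
2.7583 [0.52092007 0.19730012 0.24379848]
f0 [ 0.29233514  0.92376124 -0.29648498]
0.75 3.84 [ 0.  -0.1  0.4] [0.5738 0.1501 0.1863]
0.6 4.27 [-0.9 -0.2  0.1] [0.5847 0.1402 0.1697]
0.45 4.69 [-0.1  0.5 -0.1] [0.5936 0.1324 0.1513]
0.3 5.12 [-0.4 -0.3  0.3] [0.6005 0.1264 0.1314]
0.18 5.48 [-0.3  0.6 -0.1] [0.6045 0.1228 0.1146]
0.11 5.76 [ 0.3 -0.7  0.5] [0.6061 0.1212 0.1045]
```

View pics/c1.png

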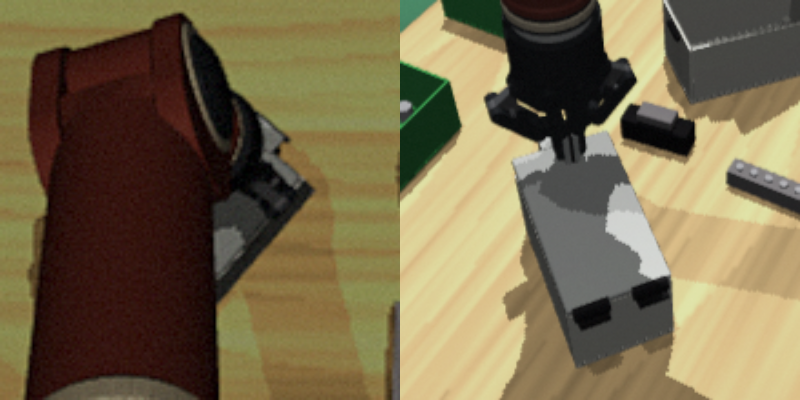

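The view shows the cover swung nearly shut, with the fingertips at the middle of its free edge, about (570,150) in the crop. Next I press down past the catch.

```bash
python3 - <<'E'
from h import *
for z in(.100,.096,.093,.090,.088,.086,.084,.082,.080,.078,.076):
    p,q=pose(0,.008,r=.148,flip=2); p[2]=z
    robot.servo_line(p,q,v=.03); s=state();f=np.array(s["wrist_force"])
    print(z,round(s["time_s"],2),np.round(f,1),np.round(s["position"],4))
    if s["position"][2]-z>.002 and f[2]>22 : break
    if np.linalg.norm(f)>32: break
E
```

```text
0.1 6.2 [-0.5  0.8 -0.3] [0.6093 0.1183 0.1001]
0.096 6.48 [ 0.4 -0.4  5.1] [0.6096 0.119  0.0971]
0.093 6.73 [-0.5 -1.9  5.4] [0.6098 0.1189 0.0945]
0.09 6.98 [-0.   0.1  0.8] [0.6085 0.1194 0.0898]
0.088 7.23 [-2.   0.7  4.3] [0.609  0.1195 0.0885]
0.086 7.48 [-3.8  0.2 14.5] [0.6091 0.1195 0.0883]
0.084 7.73 [-7.6 -0.8 23.4] [0.6091 0.1195 0.0882]
```

```bash
python3 - <<'E'
from h import *
import cv2
p,q=pose(0,.008,r=.148,flip=2); p[2]=.25
robot.servo_line(p,q,v=.12); robot.goto_joints([-1.282,0.615,-0.013,1.423,0.008,1.103,-0.04]); robot.wait(.3)
for n in("top","side"): cv2.imwrite(f"pics/{n}2.png",cams.camera(n)[:,:,::-1])
t=[cv2.imread(f"pics/{n}2.png") for n in("top","side")]
cv2.imwrite("pics/c2.png",np.hstack([cv2.resize(t[0][160:300,160:440],(400,200)),cv2.resize(t[1][120:420,100:400],(400,400))[:200],]) if 0 else np.hstack([cv2.resize(t[0][150:300,150:450],(400,200)),np.zeros((200,0,3),np.uint8)]).repeat(2,0) if 0 else np.hstack([cv2.copyMakeBorder(cv2.resize(t[0][150:300,150:450],(400,200)),0,200,0,0,0),cv2.resize(t[1][120:420,100:400],(400,400))]))
s=state();print(s["time_s"],s["wrist_force"])
E
```

```text
11.9667 [-0.63404943 -0.77102148 -0.0138052 ]
```

View pics/c2.png

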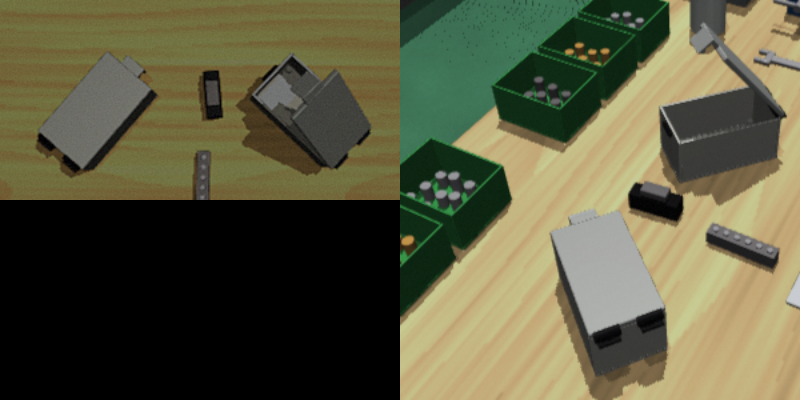

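The fitted box is fully shut: its cover lies flat at about (97,110) in the top view and (610,270) in the side view. The empty box on the right is still open as before.

```bash
python3 -c "
from plant import order
print(order.finish_job())"
```

```text
the job is handed in; nothing more can be done
None
```

The relay-fitted enclosure's cover is snapped shut and stayed flat once the arm withdrew, the empty enclosure's cover is still open and untouched, and the job was handed in at about 12 s.

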